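Hook the return spring of an eyelet press onto its anchor post

ROBOT

A 6-joint arm with a two-finger parallel gripper is mounted at the origin on the work surface. World frame = base frame: x ahead of the robot, y to its left, z up, the work surface at z = 0. Lengths are in mm, angles in degrees, forces in N, time in s.
With the tool pointing down it reaches from about 350 to 850 mm from the base axis. Payload 8.1 kg.
Tool frame: the origin (TCP) lies at the centre of the arm's flange, where the gripper is bolted on; the fingertips stand 173 mm ahead of it and the grasp point (between the pads) lies 155 mm ahead of it; z points along the fingers, y is the line along which they close (so a half turn about z gives the same grasp; the last joint's range is limited). The gripper opens to 85 mm and grips with 20 to 120 N. Pads are 22 mm wide; open, the fingers measure 114 mm over their backs; the gripper's body (76 mm by 85 mm) begins 54 mm behind the grasp point. The pads swing forward as they close: fully open they stand 13 mm farther back than shut.
Start: joints at [-80.008, 7.471, 85.268, -0, 87.261, -4.893], TCP at [154.153, -579.865, 404.692] pointing down, gripper open.
Joint ranges: [-169.43, 169.43], [-51.17, 129.36], [1.28, 143.12], [-76.62, 256.62], [0, 156.53], [-152.29, 152.29]. Speed limits (degrees/s): [136.94, 136.94, 159.86, 180, 180, 180].

INTERFACE

Orientations are given as [roll, pitch, yaw] about the fixed x, y, z axes, in that order (R = Rz(yaw) Ry(pitch) Rx(roll)).
In Python, from bench import * gives the robot as it stands.
- The arm moves only by the shell command python3 -m jog 'ROWS' [FORCE]. ROWS is text: rows parted by semicolons, each of 7 numbers parted by spaces: the shift along the tool's x, y, z scaled (see below), then the turn, a rotation vector about the tool's x, y, z scaled (see below), then the closure, from -1 (fully open) to 1 (shut). In form: tx ty tz wx wy wz hand; .... A call has 1 to 5 rows; each row shifts and turns the commanded pose from where the row before left it, along the tool's axes as they then stand; what a row does not reach is not made up. The controller multiplies each number of a shift by 0.1 m and each number of a turn by 60 degrees. A row lasts 1/8 s, in which the tool goes at most 62.5 mm and 10.7 degrees, less where a joint would pass 70% of its speed; a pose out of reach is approached as far as the arm can. A call with a number of a shift or a turn outside -1 to 1 is refused whole. A call with a gripper value outside its range is refused whole. The fingers move at their own pace and stop on an object; FORCE is the grip in N (left out, the last holds). Time passes only in rows, so rows that do not move let the fingers close. It gives the time, the measured TCP pose, the force, the opening and the grip force at its end, in the units of the state.
- sense(): the state, without advancing time (a new reading comes with each control period).
- snapshot(name): name is "side" or "top"; returns a dict with "img" (480x640x3 uint8, red, green, blue), "fx", "fy", "cx", "cy" (pixels), "extrinsics" (4x4, takes a point from camera to world coordinates). Camera axes: x right, y down, z forward; pixel columns grow to the right and rows downward; lengths in mm; the calibration is good to about 2 mm. A picture is of the moment at which its call begins. There is no depth.
- hand_in(): hands the job in; it is judged then, once.
The state is a dict: "time": time; "joint_pos": joint angles; "qd": joint speeds; "joint_efforts": joint torques, N m; "tool_pos": TCP position; "tcp_rot": TCP orientation; "ft_force": force on the tool from outside, world axes, zero at the start; "wrist_torque": the same for the moment, N m; "finger_gap": finger opening in mm; "grip_force": force on a finger pad.
Only numpy, scipy, OpenCV 4.12 (cv2) and the standard library are available. Lean on these libraries where they do the work, as an engineer would, in place of code of your own. Each camera call takes 0.05 s, during which the arm holds its last target. There are 200 camera calls.

TASK

The return spring of the eyelet press has come off: take the spring puller from its wooden stand, put its pin in the eye at the spring's end, stretch the spring until its hook can swing in behind the anchor post, and ease it back without a snap until it holds on the post. The post can be clamped anywhere along its slot, so feel for it slowly and lightly and never press the hook hard against the post or the stop lug. Then draw the pin out and stand the puller fully home in its stand; keep the gripper off the spring and leave everything else where it is.

Things in the scene. Friction and masses are not known exactly. Their poses are not given: they have to be found in the camera images.
- press: Fixed bench eyelet press: base plate 15 mm thick, x -170 to 250, y -65 to 65 mm; column 230 mm tall at x = -75 mm, head at x -172 to -38 mm. Origin on the table under the spring's pivot stud (head 22 mm wide, top 65 mm up). Its x axis runs from the stud outward along the slot; the post stands exactly on this axis. z is up.
- swivel (a joint): Swing of the spring about the stud, rad: 0 = along the press's x axis, positive = swung to the press's +y side. Starts at 0.16 to 0.30 and stays where it is left.
- stretch (a joint): Stretch of the spring, m, 0 = relaxed. Pull force = 2.4 N + 120 N/m x stretch, along the line from stud to eye. End of travel 0.105.
- hook: Spring's steel end piece, 5 mm wire lying flat, middle plane always 50 mm above the table. Its x points out along the spring, y = 0 is the spring's line, origin on the stud's axis (when relaxed). A J hook open towards the stud: mouth 12 mm wide inside (y -6 to 6), long shank on the +y side, free tip on the -y side. Straight outer sides at y = -11 and 11 mm run from the tip to the eye.
- bight (a point): Middle of the hook's bight, on the wire's centre line, 125 mm along the hook's x. Seated, the post's axis is 6.5 mm nearer the stud than this.
- hook_tip (a point): Centre of the round end (2.5 mm radius) of the hook's free tip, 109 mm along the hook's x, at y = -8.5 mm. It passes behind the post once the eye's centre is 31.5 mm farther out than the post's axis.
- eye (a point): Centre of the pulling eye beyond the bight, 134 mm along the hook's x: 12 mm wide inside, 22 mm outside, in the hook's middle plane. Its outer end meets the stop lug when this centre is 38 mm farther out than the post's axis.
- anchor: Fixed slotted rail on the press base; origin 15 mm above the press origin, same axes. On it a saddle is firmly clamped, place not known: the post's axis is anywhere from x = 150 to 190 mm. Post: upright, round, 8 mm wide, top 60 mm above the table. The saddle's stop lug, an upright plate (y -22 to 34 mm, top 58 mm above the table), has its near face 49 mm farther out than the post's axis.
- slot (a point): Middle of the post's possible range, 170 mm out from the stud on the press's x axis, 50 mm above the table. The post itself is up to 20 mm nearer or farther.
- puller_mid (a point): Spring puller: centre of its square wooden handle, 24 x 24 mm (sides along x and y), 60 mm tall. Under the handle a steel collar 30 mm wide, 5 mm thick, under that a steel pin 7 mm wide, 30 mm long, tip tapered. z points up from pin to handle. 80 to 160 g. Starts upright in the stand.
- puller_tip (a point): Lower end of the puller's pin, on its axis, 65 mm below the handle's centre.
- stand_top (a point): Mouth of the hole in the middle of the top of the wooden stand, a fixed block 60 x 60 x 45 mm. Hole 16 mm wide, 38 mm deep, chamfered rim. Fully home, the puller's collar rests on the top, its handle centre 35 mm above this point.
- calculator: Black calculator 85 x 140 x 18 mm; leave alone.
- phone: Phone 74 x 150 x 9 mm, flat on the table; leave alone.
- eraser: White eraser 22 x 45 x 13 mm; leave alone.
- eyelet_jar: Glass jar 60 mm wide, 70 mm tall; leave alone.
- pen_cup: White cup 72 mm wide, 90 mm tall; leave alone.
- snap_tin: Small aluminium tin 32 mm wide, 18 mm tall, standing on the press base plate beside the spring on its -y side; leave alone.
- chalk_box: Cardboard box 50 x 90 x 22 mm; leave alone.
Things that resemble listed ones, but are neither listed nor needed, are in the scene too. Leave any blue look-alike of the part that bears stand_top alone.

How it is judged:
By the outcome, as a careful person would: the job done as asked, in the order asked, and still so for the second after the job is handed in, with the robot touching nothing.
It also fails if it takes over 72 s, if anything falls off the work surface, if the arm or the gripper's body presses on something with over 40 N, if the wrist force passes 120 N, or if a joint passes its speed limit or range.

## Working session

There is one attempt and no reset: what is moved stays moved. The work goes in short steps, Python scripts to look and compute and a shell command to move; the robot and the scene stay as the last step left them, time stands still between calls to the robot, and variables do not carry over. Pictures are saved under pics/ and viewed, at most 10 in all, crops included, and the job is handed in when it is done.

```bash
mkdir -p pics; ls
python3 - <<'E'
from bench import *
import cv2
s=sense(); print({k:np.round(v,2) if 0 else v for k,v in s.items()})
for n in("side","top"):
    d=snapshot(n); cv2.imwrite(f"pics/{n}0.png",d["img"][:,:,::-1]); print(n,d["fx"],d["fy"],d["cx"],d["cy"],d["extrinsics"])
E
```

```text
pics
{'time': 0.0, 'joint_pos': array([-8.00058869e+01,  7.51443491e+00,  8.53303067e+01,  1.21668980e-04,
        8.72628467e+01, -4.89297671e+00]), 'qd': array([ 0.0529057 , -0.01255073, -0.06441186,  0.08014056, -0.08129224,
        0.07338737]), 'joint_efforts': array([-9.97178977e-04, -5.69409907e+01, -5.00541580e+01, -1.96340311e-04,
        1.51580293e-02,  2.36025318e-05]), 'tool_pos': array([ 154.13009365, -579.61739115,  403.64131505]), 'tcp_rot': array([-1.79892814e+02, -9.29779132e-03,  1.48870752e+01]), 'ft_force': array([-0.68267671, -0.25182907,  0.41344645]), 'wrist_torque': array([0.02975306, 0.00107739, 0.03931557]), 'grip_force': 0.0, 'finger_gap': 85.5404746870712}
side 470.60753441315416 470.60753441315416 316.06886812425705 234.79442752842692 [[-9.66129794e-01 -1.12546071e-01  2.32221023e-01  3.10370921e+02]
 [-2.57777872e-01  4.62717842e-01 -8.48199721e-01  8.90813767e+02]
 [-1.19912648e-02 -8.79332463e-01 -4.76057380e-01  5.92321643e+02]
 [ 0.00000000e+00  0.00000000e+00  0.00000000e+00  1.00000000e+00]]
top 574.6105888675544 574.6105888675544 314.1360546527916 244.04017666785035 [[ 5.16485085e-03 -9.72503971e-01  2.32829016e-01  2.89495982e+02]
 [-9.99975082e-01 -3.90233491e-03  5.88279750e-03 -2.62266589e+01]
 [-4.81246713e-03 -2.32853598e-01 -9.72499893e-01  1.24718280e+03]
 [ 0.00000000e+00  0.00000000e+00  0.00000000e+00  1.00000000e+00]]
```

View pics/side0.png

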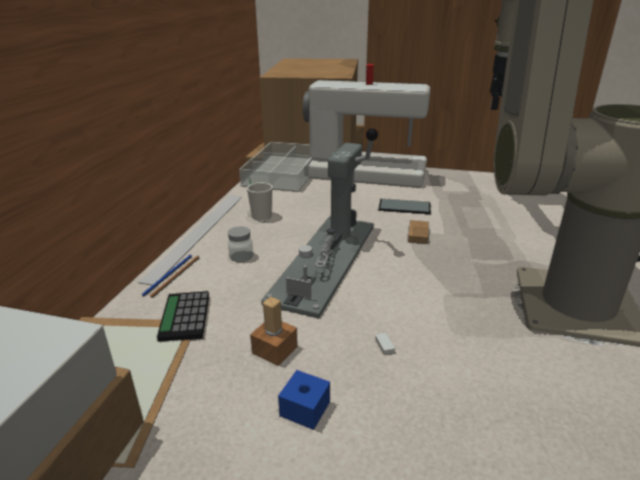

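View pics/top0.png

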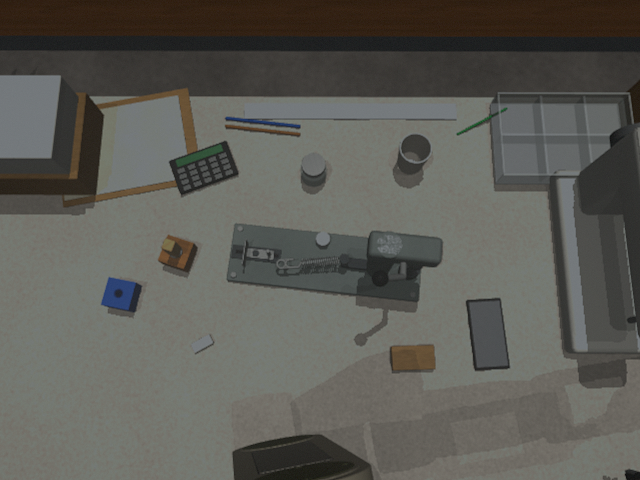

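Top view: the wooden stand with the puller is at about (177,253), a blue look-alike at (121,294). The press base runs from (235,224) and (228,284) on the left to (420,300) on the right, with the hook near (288,266) and the post near (262,254). I need a closer crop.

```bash
cat > h.py <<'E'
from bench import *
import cv2, numpy as np
def ray(d,u,v):
    E=np.array(d["extrinsics"]); r=E[:3,:3]@[(u-d["cx"])/d["fx"],(v-d["cy"])/d["fy"],1]; return E[:3,3],r
def onz(d,u,v,z):
    o,r=ray(d,u,v); return o+r*(z-o[2])/r[2]
def pix(d,p):
    E=np.array(d["extrinsics"]); c=E[:3,:3].T@(np.array(p,float)-E[:3,3]); return np.array([d["fx"]*c[0]/c[2]+d["cx"],d["fy"]*c[1]/c[2]+d["cy"]])
def crop(d,x0,y0,x1,y1,k,name,g=1.6):
    im=d["img"][y0:y1,x0:x1,::-1]; im=np.clip(im.astype(float)*g,0,255).astype(np.uint8)
    cv2.imwrite("pics/"+name,cv2.resize(im,None,fx=k,fy=k,interpolation=cv2.INTER_CUBIC))
E
python3 - <<'E'
from h import *
t=snapshot("top"); s=snapshot("side")
crop(t,155,215,355,305,4,"t1.png",2); crop(s,240,225,380,365,4,"s1.png",1.6)
E
```

```text
(no output)
```

View pics/t1.png

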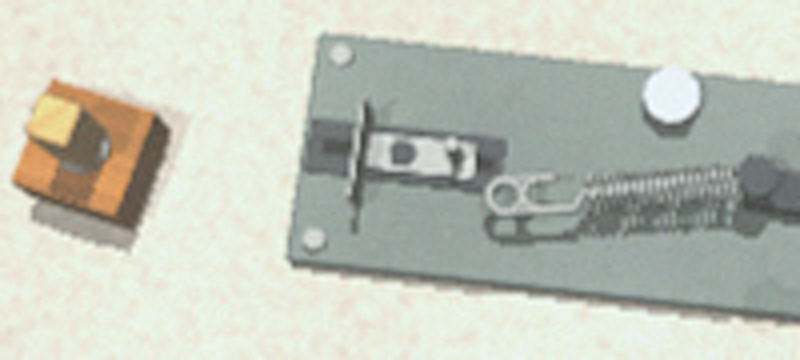

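View pics/s1.png

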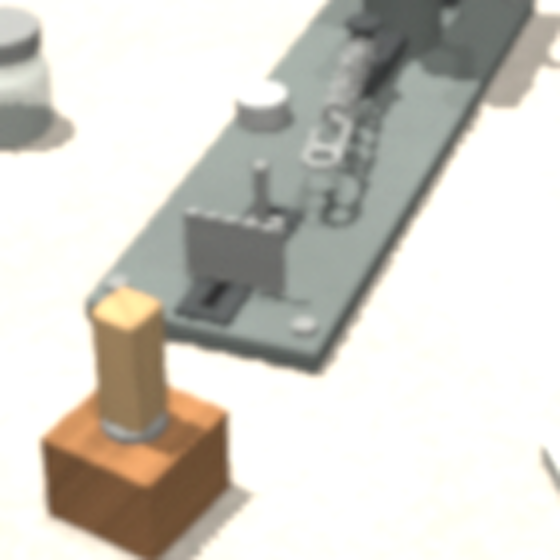

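Top crop: handle top near (54,118), post top (453,143), lug (360,150), eye (503,193), stud (758,175), plate corners (322,35) and (290,262). Side crop: post top (261,162), eye (322,152), handle top (128,305).

Run:
```python
from h import *
t=snapshot("top"); s=snapshot("side")
T=lambda u,v,z: onz(t,155+u/4,215+v/4,z); S=lambda u,v,z: onz(s,240+u/4,225+v/4,z)
f=lambda n,p:print(n,np.round(p,1))
A=T(322,36,15);B=T(290,261,15);f("cornTL",A);f("cornBL",B);print(np.linalg.norm(A-B))
x=np.array([-(B-A)[1],(B-A)[0]])
print("ang from left edge",np.degrees(np.arctan2(x[1],x[0])))
f("stud",T(758,175,65)); f("post",T(453,143,60)); f("postS",S(261,162,60)); f("eye",T(503,193,50)); f("eyeS",S(322,152,50)); f("handleTopT",T(54,118,115+25 if 0 else 110+0,)); f("tin",T(672,93,33)); f("lug",T(360,150,58))
f("handtopS",S(128,305,110));
# masks
im=t["img"].astype(int)
hsv=cv2.cvtColor(t["img"],cv2.COLOR_RGB2HSV)
h=hsv[215:290,150:215]
# plate mask for axis
m=((im[:,:,1]>im[:,:,0]+4)&(im[:,:,2]>im[:,:,0]-5)).astype(np.uint8); m[:, :215]=0;m[:, 440:]=0;m[:215]=0;m[310:]=0
c=max(cv2.findContours(m,0,1)[0],key=cv2.contourArea); r=cv2.minAreaRect(c); b=cv2.boxPoints(r); print(r); 
for p in b: f("box",onz(t,*p,15))
# stand: hue of top
m=((hsv[...,0]<20)&(hsv[...,1]>110)).astype(np.uint8); m[:, :155]=0;m[:,200:]=0;m[:230]=0;m[275:]=0
c=max(cv2.findContours(m,0,1)[0],key=cv2.contourArea); r=cv2.minAreaRect(c); print(r)
for p in cv2.boxPoints(r): f("stand",onz(t,*p,45))
for u,v in((57,79),(172,117),(128,228),(13,187)): f("standcorner(man)",T(u,v,45))
```

```text
cornTL [629.6 156.4  15. ]
cornBL [502.8 169.1  15. ]
127.47773650219298
ang from left edge -95.7196428663327
stud [541.  -83.1  65. ]
post [558.7  78.1  60. ]
postS [557.1  80.   60. ]
eye [533.8  51.8  50. ]
eyeS [532.3  47.   50. ]
handleTopT [559.6 277.3 110. ]
tin [593.2 -38.1  33. ]
lug [555.2 127.6  58. ]
handtopS [557.4 280.  110. ]
((298.95904541015625, 247.3191680908203), (137.61273193359375, 37.1582145690918), 5.063617706298828)
box [548.3 168.2  15. ]
box [632.5 164.2  15. ]
box [ 605.8 -140.3   15. ]
box [ 522.5 -131.8   15. ]
((175.22625732421875, 251.8665313720703), (27.6468505859375, 27.983186721801758), 19.653823852539062)
stand [540. 316.  45.]
stand [598.3 299.6  45. ]
stand [577.8 242.1  45. ]
stand [520.  259.1  45. ]
standcorner(man) [596.7 294.5  45. ]
standcorner(man) [575.8 231.1  45. ]
standcorner(man) [515.  251.4  45. ]
standcorner(man) [537.  314.2  45. ]
```

Run:
```python
from h import *
t=snapshot("top"); s=snapshot("side")
for n,d,(x0,y0,x1,y1) in(("top",t,(155,225,200,280)),("side",s,(245,285,305,365))):
    im=d["img"][y0:y1,x0:x1]; hsv=cv2.cvtColor(im,cv2.COLOR_RGB2HSV)
    for p in ([(54,118),(55,165)] if n=="top" else [(128,305),(120,360),(150,360),(115,430)]):
        u,v=(155+p[0]//4,215+p[1]//4) if n=="top" else (240+p[0]//4,225+p[1]//4)
        print(n,p,hsv[v-y0,u-x0],d["img"][v,u])
    # top face of handle: brightest wood
    V=hsv[...,2].astype(int); m=((hsv[...,0]>12)&(hsv[...,0]<28)&(hsv[...,1]>60)&(hsv[...,1]<150)).astype(np.uint8)
    if n=="side": m&=(V>np.percentile(V[m>0],75)-5).astype(np.uint8)
    cs=cv2.findContours(m,0,1)[0]
    for c in cs:
        if cv2.contourArea(c)>25:
            r=cv2.minAreaRect(c); print(n,(r[0][0]+x0,r[0][1]+y0),r[1],r[2]); print([np.round(onz(d,p[0]+x0,p[1]+y0,110)[:2],0) for p in cv2.boxPoints(r)],np.round(onz(d,r[0][0]+x0,r[0][1]+y0,110),1))
S=lambda u,v,z: onz(s,240+u/4,225+v/4,z)
for p in((93,305),(130,288),(163,300),(128,325)): print("sidecorner",np.round(S(*p,110),1))
for p in((44,468-0),(155,560-80),(228,415)): print("standside",np.round(S(*p,45),1))
```

```text
top (54, 118) [ 20 101 119] [119 104  72]
top (55, 165) [ 14 141 107] [107  75  48]
top (177.14999961853027, 252.54999923706055) (33.5201416015625, 29.409177780151367) 18.434947967529297
[array([525., 299.]), array([583., 284.]), array([561., 218.]), array([503., 234.])] [542.9 258.7 110. ]
side (128, 305) [ 17 108 180] [180 147 104]
side (120, 360) [ 18 105  95] [95 79 56]
side (150, 360) [ 17 105  85] [85 70 50]
side (115, 430) [ 24  12 110] [110 109 105]
side (266.03027534484863, 336.99908447265625) (27.371753692626953, 19.061708450317383) 43.2642936706543
[array([562., 370.]), array([554., 333.]), array([509., 368.]), array([518., 402.])] [535.3 369.  110. ]
side (287.9137954711914, 327.0344886779785) (15.625468254089355, 6.95924186706543) 23.198589324951172
[array([523., 342.]), array([524., 326.]), array([497., 335.]), array([497., 350.])] [509.9 338.2 110. ]
side (271.25000381469727, 301.75) (11.31370735168457, 13.435027122497559) 45.0
[array([572., 287.]), array([566., 257.]), array([544., 276.]), array([551., 305.])] [558.1 281.7 110. ]
sidecorner [571.9 283.6 110. ]
sidecorner [560.7 268.2 110. ]
sidecorner [544. 273. 110.]
sidecorner [552.6 293.3 110. ]
standside [586.3 317.2  45. ]
standside [537.4 312.7  45. ]
standside [519.6 264.3  45. ]
```

```bash
for i in 1 2 3 4; do python3 -m jog '0.305 -0.3625 0 0 0 0 -1;0.305 -0.3625 0 0 0 0 -1;0.305 -0.3625 0 0 0 0 -1;0.305 -0.3625 0 0 0 0 -1;0.305 -0.3625 0 0 0 0 -1' 100; done; for i in 1 2 ; do python3 -m jog '0 0 0 0 0 -0.175 -1;0 0 0 0 0 -0.175 -1;0 0 0 0 0 -0.175 -1;0 0 0 0 0 -0.175 -1;0 0 0 0 0 -0.175 -1' 100; done; python3 -m jog '0 0 0 0 0 -0.175 -1;0 0 0 0 0 -0.175 -1;0 0 0 0 0 -0.175 -1;0 0 0 0 0 -0.17 -1;0 0 0 0 0 0 -1'
```

```text
time: 1.02
tool_pos: [255.4, -364.1, 404.8]
tcp_rot: [180.0, -0.0, 14.9]
ft_force: [-0.4, -0.6, 0.0]
finger_gap: 85.3
grip_force: 0.0
time: 1.65
tool_pos: [356.1, -149.7, 405.0]
tcp_rot: [180.0, -0.0, 14.9]
ft_force: [0.5, -0.8, 0.3]
finger_gap: 85.0
grip_force: 0.0
time: 2.28
tool_pos: [457.0, 64.8, 405.0]
tcp_rot: [180.0, -0.0, 14.9]
ft_force: [0.6, -0.5, 0.5]
finger_gap: 85.2
grip_force: 0.0
time: 2.9
tool_pos: [558.0, 279.1, 404.7]
tcp_rot: [180.0, -0.0, 14.9]
ft_force: [0.7, -1.0, 0.3]
finger_gap: 85.4
grip_force: 0.0
time: 3.52
tool_pos: [557.4, 277.5, 404.7]
tcp_rot: [-180.0, 0.0, 67.7]
ft_force: [0.6, 0.0, 0.4]
finger_gap: 85.8
grip_force: 0.0
time: 4.15
tool_pos: [557.4, 277.5, 404.7]
tcp_rot: [-180.0, 0.0, 120.2]
ft_force: [-0.3, -0.7, -0.1]
finger_gap: 85.3
grip_force: 0.0
time: 4.78
tool_pos: [557.4, 277.5, 404.7]
tcp_rot: [180.0, 0.0, 161.5]
ft_force: [0.5, 0.1, 0.5]
finger_gap: 85.6
grip_force: 0.0
```

```bash
python3 -m jog '0 0 0.4 0 0 0 -1;0 0 0.4 0 0 0 -1;0 0 0.4 0 0 0 -1;0 0 0.4 0 0 0 -1;0 0 0.16 0 0 0 -1' 100;  python3 -m jog '0 0 0 0 0 0 1;0 0 0 0 0 0 1;0 0 0 0 0 0 1;0 0 0 0 0 0 1;0 0 0 0 0 0 1' 60;python3 -m jog '0 0 0 0 0 0 1;0 0 0 0 0 0 1;0 0 0 0 0 0 1;0 0 0 0 0 0 1;0 0 0 0 0 0 1' 110
```

```text
time: 5.4
tool_pos: [556.3, 277.0, 225.7]
tcp_rot: [-179.8, -0.2, 161.4]
ft_force: [-0.9, -0.0, -0.7]
finger_gap: 85.4
grip_force: 0.0
time: 6.02
tool_pos: [558.2, 277.8, 230.7]
tcp_rot: [179.9, 0.1, 161.6]
ft_force: [0.4, 0.6, 5.9]
finger_gap: 23.5
grip_force: 59.4
time: 6.65
tool_pos: [558.3, 277.9, 230.9]
tcp_rot: [179.9, 0.2, 161.6]
ft_force: [-0.8, 0.7, 6.9]
finger_gap: 22.7
grip_force: 107.6
```

```bash
python3 -m jog '0 0 -0.1 0 0 0 1;0 0 -0.2 0 0 0 1;0 0 -0.35 0 0 0 1;0 0 -0.35 0 0 0 1;0 0 0 0 0 0 1' 110; python3 -m jog '0 0 0 0 0 0 1;0 0 0 0 0 0 1'
python3 - <<'E'
from h import *
print(sense()["tool_pos"],sense()["tcp_rot"],sense()["ft_force"])
s=snapshot("side");t=snapshot("top"); p=sense()["tool_pos"]
a=pix(s,[p[0],p[1],p[2]-216]);b=pix(t,[p[0],p[1],p[2]-216]); print(a,b)
x,y=int(a[0]),int(a[1]); crop(s,x-60,y-80,x+60,y+30,5,"s2.png"); print(x,y)
print("tip pred in crop",(a-[x-60,y-80])*5)
c=pix(s,[*p[:2],p[2]-151])
print("handle centre pred",(c-[x-60,y-80])*5)
E
```

```text
time: 7.28
tool_pos: [558.8, 278.1, 334.5]
tcp_rot: [179.7, 0.4, 161.6]
ft_force: [0.7, 0.7, -0.9]
finger_gap: 22.7
grip_force: 107.6
time: 7.52
tool_pos: [556.9, 277.3, 327.2]
tcp_rot: [-179.9, -0.1, 161.6]
ft_force: [-0.4, 0.2, -0.6]
finger_gap: 23.0
grip_force: 107.6
[556.92228626 277.28437653 327.21544195] [-1.79905989e+02 -1.12975167e-01  1.61582872e+02] [-0.4485896   0.18675215 -0.58141519]
[272.67094976 299.79578993] [168.25819359 245.59360165]
272 299
tip pred in crop [303.35474882 403.97894967]
handle centre pred [292.3343257  243.56211454]
```

View pics/s2.png

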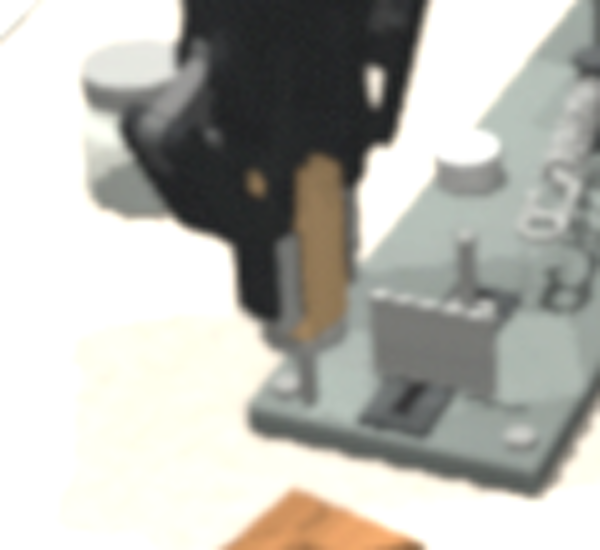

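```bash
python3 -m jog '-0.08 -0.37 0 0 0 0 1;-0.12 -0.54 0 0 0 0 1;-0.12 -0.54 0 0 0 0 1;-0.11 -0.5 0 0 0 0 1;-0.06 -0.285 0 0 0 0 1'; python3 -m jog '0 0 0.2 0 0 -0.104 1;0 0 0.2 0 0 -0.104 1;0 0 0.08 0 0 0 1;0 0 0 0 0 0 1;0 0 0 0 0 0 1'
python3 - <<'E'
from h import *
print(sense()["tool_pos"],sense()["tcp_rot"],sense()["ft_force"])
s=snapshot("side");t=snapshot("top"); p=sense()["tool_pos"]
q=[*p[:2],p[2]-216]
a=pix(s,q);b=pix(t,q); print(a,b)
x,y=int(a[0]),int(a[1]); crop(s,x-50,y-50,x+50,y+40,6,"s3.png"); print(x,y,"tip pred",(a-[x-50,y-50])*6)
x,y=int(b[0]),int(b[1]); crop(t,x-50,y-50,x+50,y+40,6,"t3.png",2.2); print(x,y,"tip pred",(b-[x-50,y-50])*6)
E
```

```text
time: 8.25
tool_pos: [532.7, 47.7, 328.0]
tcp_rot: [-180.0, -0.1, 161.5]
ft_force: [0.2, 0.0, -1.5]
finger_gap: 22.6
grip_force: 108.0
time: 8.88
tool_pos: [533.7, 50.1, 281.5]
tcp_rot: [180.0, 0.1, 174.0]
ft_force: [0.4, 1.2, -0.6]
finger_gap: 22.8
grip_force: 107.7
[533.67931541  50.12954043 281.48928242] [1.79992915e+02 5.86920214e-02 1.74003382e+02] [ 0.37907576  1.22287167 -0.59769067]
[319.41473476 257.48828618] [281.0792888  261.80489469]
319 257 tip pred [302.48840853 302.92971706]
281 261 tip pred [300.47573279 304.82936813]
```

View pics/s3.png

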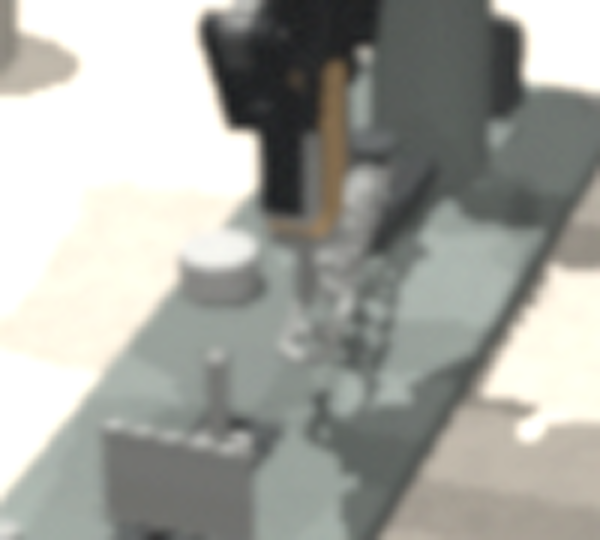

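View pics/t3.png

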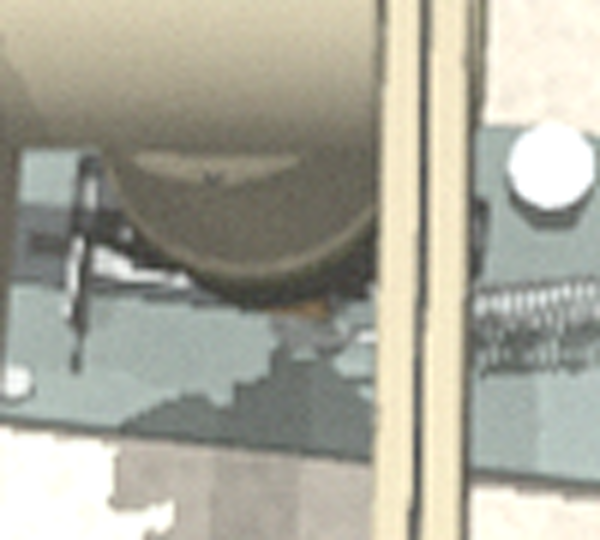

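Side crop: pin above and near the eye, tip about (306,300), eye wire about (300,340). Arm blocks the top view. I'll pin the eye down from the initial images.

Run:
```python
from h import *
s=snapshot("side");t=snapshot("top")
p=[533.7,50.1,50]; print("pred eye px side",pix(s,p),"top",pix(t,p))
for n,(x0,y0,x1,y1) in(("top",(272,256,296,274)),("side",(311,254,332,274))):
    g=cv2.imread(f"pics/{n}0.png").max(axis=2); print(n,"cols",x0,"rows",y0)
    for i,r in enumerate(g[y0:y1,x0:x1]): print(y0+i,*["%3d"%v for v in r])
```

```text
pred eye px side [319.49822875 263.64957757] top [281.5371804  263.31719674]
top cols 272 rows 256
256 114  97  39  42  43  44  48  59  62  76  83  82  81  82  83  80  83  82  85  83  84  83  84  84
257 110  93  45  50  49  48  53  59  62  81  82  81  81  80  80  79  80  79  76  78  79  82  84  84
258 109  85  54  57  52  57  59  60  72  85  82  83  84  86  88  86  90  87  89  90  91  82  78  83
259  86  62  58  59  58  59  73  90  96  98  97  95  87  91  94 100 102  93  98  97  94  78  68  75
260  53  54  60  59  61  74  95 100  93  92  97 100  95  86  93  94  88  71  73  74  76  74  75  80
261  57  54  59  60  73  94  93  67  57  66  69  84  94  92  96  73  67  61  65  71  80  80  82  83
262  51  49  50  56  83 103  68  54  69  69  65  66  87 101  88  72  77  72  72  78  82  82  85  83
263  70  69  65  63  86  99  66  68  76  71  69  67  83  98  81  70  79  75  75  77  83  83  82  82
264  83  84  81  74  88 101  78  83  80  74  71  67  82 103  93  73  81  73  73  78  84  83  81  81
265  81  83  82  74  83  99  88  80  77  73  70  77  91 100  97  88  76  67  62  64  72  73  79  80
2
[... 1881 characters left out ...]
 107 107 107 105 102 102 109 112 111 111 109 103  96  91  86  78  69  71  78  79  74
267 107 106 106 106 104 101 100  99  97  96  94  92  90  83  78  73  68  71  78  78  74
268 107 107 107 106 105 102 101 101 100  98  96  95  93  88  85  82  77  76  80  81  79
269 106 107 108 107 103 100 102 105 106 105 102  97  93  92  95  97  94  88  81  79  83
270 107 107 107 106 102  98 101 106 107 106 105 100  93  92  98 103 105  99  87  76  80
271 108 107 106 103  98  95  98 103 105 104 102  97  91  92  98 104 107 105  92  76  79
272 107 107 106 101  94  91  93  97  98  96  88  80  78  88  99 105 107 105  92  79  85
273 106 106 104  99  93  90  91  94  94  87  75  65  72  87  99 104 106 103  91  82  92
```

```bash
python3 -m jog '-0.006 0 0.03 0 0 0 1;0 0 0.03 0 0 0 1;0 0 0.03 0 0 0 1;0 0 0.03 0 0 0 1;0 0 0.03 0 0 0 1'; python3 -m jog '0 0 0.02 0 0 0 1;0 0 0.02 0 0 0 1;0 0 0.02 0 0 0 1;0 0 0 0 0 0 1;0 0 0 0 0 0 1'
```

```text
time: 9.7
tool_pos: [533.9, 49.9, 265.4]
tcp_rot: [-180.0, -0.0, 174.1]
ft_force: [-0.2, -0.3, -1.1]
finger_gap: 22.9
grip_force: 107.7
time: 10.32
tool_pos: [533.9, 49.9, 259.7]
tcp_rot: [180.0, -0.0, 174.1]
ft_force: [-1.1, 0.3, -0.7]
finger_gap: 22.7
grip_force: 107.7
```

```bash
python3 -m jog '0 0 0.025 0 0 0 1;0 0 0.025 0 0 0 1;0 0 0.025 0 0 0 1;0 0 0.025 0 0 0 1;0 0 0 0 0 0 1'
python3 - <<'E'
from h import *
print(sense()["tool_pos"],sense()["ft_force"],sense()["wrist_torque"])
s=snapshot("side"); crop(s,280,225,350,290,8,"s4.png")
E
```

```text
time: 10.95
tool_pos: [533.8, 49.9, 249.3]
tcp_rot: [-180.0, -0.0, 174.1]
ft_force: [-0.3, 0.6, -1.1]
finger_gap: 23.0
grip_force: 107.7
[533.77997435  49.89313503 249.32184722] [-0.3426126   0.5659117  -1.12416378] [0.06938915 0.03431743 0.02066817]
```

View pics/s4.png

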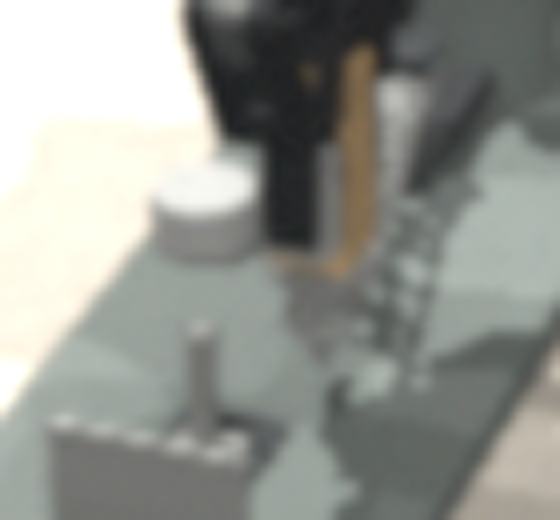

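The pin tip is down beside the ring position with no force. The post is visible at (202,330) and the lug top edge at (55,420)-(240,450). Next I'll refine post and lug from the initial images.

Run:
```python
from h import *
for n,(x0,y0,x1,y1) in(("top",(240,246,278,258)),("side",(298,262,312,284))):
    g=cv2.imread(f"pics/{n}0.png").max(axis=2); print(n,"cols",x0,"rows",y0)
    for i,r in enumerate(g[y0:y1,x0:x1]): print(y0+i,*["%3d"%v for v in r])
s=snapshot("side");t=snapshot("top")
O=np.array([541.2,-83]);
for th in(84,84.4):
  u=np.array([np.cos(np.radians(th)),np.sin(np.radians(th))])
  for r in(158,163,168): 
    P=O+u*r; L=O+u*(r+49)
    print(th,r,"posttop T",pix(t,[*P,60]),"S",pix(s,[*P,60]),"S base z30",pix(s,[*P,30]),"lugnear T",pix(t,[*L,58]))
```

```text
top cols 240 rows 246
246  59  59  57  64  81  70  44  46  56  64  62  67  75  75  74  79  77  79  79  78  83  83  82  83  84  86  85  84  83  85  83  81  84  82  82  80  80  81
247  60  59  57  75  86  60  45  46  52  52  52  54  55  57  56  60  61  63  64  66  68  73  72  72  74  75  78  79  81  81  85  83  82  81  82  81  83  83
248  60  59  58  81  94  44  42  57  79  80  83  88  84  75  76  70  62  56  55  51  51  56  57  58  59  60  62  65  69  68  73  72  75  72  74  74  75  78
249  56  57  54  80  96  44  46  73 102 100 107 113 109  96  88  82  77  80  87  87  88  88  84  75  69  63  72  85  81  63  56  57  56  57  60  62  63  65
250  50  51  48  78  97  41  48  76  97  96 101 110 107  90  71  73  77  87 105 115 111 113 107  99  95  89  96 111 106  88  82  80  71  64  56  55  61  56
251  45  43  45  81  98  41  51  80  98  97 100 107  91  65  54  57  55  60  83 107 108 106 109 107 110 104  96 108 106  89  95 103  95  86  61  56  59  59
252  44  42  49  79  87  43  62  89  99  97  99 102  84  55  58  57  59  59  69  96 107 108 108 108 109 102  87  81  79  56  78 100 101  91  5
[... 2354 characters left out ...]
2119698 ] S base z30 [305.16469665 277.02971393] lugnear T [245.00110795 248.73173669]
84 168 posttop T [265.44509851 250.71551002] S [303.94850351 266.39720766] S base z30 [304.28762592 278.24613381] lugnear T [242.67141462 248.48289003]
84.4 158 posttop T [270.05930761 251.72027637] S [306.20348883 264.12872542] S base z30 [306.50834572 275.91815427] lugnear T [247.24086451 249.6399104 ]
84.4 163 posttop T [267.71712175 251.48625903] S [305.33668582 265.3080244 ] S base z30 [305.65499427 277.12861819] lugnear T [244.90776703 249.40677777]
84.4 168 posttop T [265.37548554 251.25229661] S [304.4627263  266.49705994] S base z30 [304.79469707 278.34893455] lugnear T [242.57521557 249.1736997 ]
```

```bash
python3 -m jog '0 0.01 0 0 0 0 1;0 0.02 0 0 0 0 1;0 0.02 0 0 0 0 1;0 0.02 0 0 0 0 1;0 0.02 0 0 0 0 1'; python3 -m jog '0.003 0.03 0 0 0 0 1;0.003 0.03 0 0 0 0 1;0.003 0.03 0 0 0 0 1;0.003 0.03 0 0 0 0 1;0.003 0.03 0 0 0 0 1'; python3 -m jog '0.003 0.03 0 0 0 0 1;0.003 0.03 0 0 0 0 1;0.003 0.03 0 0 0 0 1;0.003 0.03 0 0 0 0 1;0.003 0.03 0 0 0 0 1'
```

```text
time: 11.72
tool_pos: [534.9, 58.7, 249.7]
tcp_rot: [-180.0, 0.0, 174.1]
ft_force: [-0.9, -4.1, -1.5]
finger_gap: 22.9
grip_force: 107.7
time: 12.35
tool_pos: [534.9, 74.0, 249.7]
tcp_rot: [-180.0, -0.0, 174.1]
ft_force: [-0.3, -5.5, -0.7]
finger_gap: 22.8
grip_force: 107.8
time: 12.98
tool_pos: [535.0, 88.9, 249.7]
tcp_rot: [-180.0, -0.0, 174.1]
ft_force: [-0.2, -7.4, -1.3]
finger_gap: 22.9
grip_force: 107.8
```

```bash
python3 -m jog '0.004 0.03 0 0 0 0 1;0.004 0.03 0 0 0 0 1;0.004 0.03 0 0 0 0 1;0.004 0.03 0 0 0 0 1;0.004 0.03 0 0 0 0 1'; python3 -m jog '0.004 0.025 0 0 0 0 1;0.004 0.025 0 0 0 0 1;0.004 0.02 0 0 0 0 1;0 0 0 0 0 0 1;0 0 0 0 0 0 1'
python3 - <<'E'
from h import *
F=[];P=[]
for i in range(4):
    d=snapshot("side"); s=sense(); F.append(s["ft_force"]);P.append(s["tool_pos"])
print(np.mean(F,0),np.mean(P,0)); 
r=np.mean(P,0)[:2]-[541.2,-83]; print(r@[.1045,.9945],r@[-.9945,.1045],np.hypot(*r))
crop(d,265,215,345,295,7,"s5.png")
E
```

```text
time: 13.6
tool_pos: [534.5, 103.7, 249.6]
tcp_rot: [-179.9, -0.0, 174.1]
ft_force: [0.0, -7.9, -0.5]
finger_gap: 22.8
grip_force: 107.9
time: 14.22
tool_pos: [534.1, 110.7, 249.6]
tcp_rot: [-179.9, 0.0, 174.1]
ft_force: [0.8, -9.5, -0.9]
finger_gap: 22.8
grip_force: 107.9
[ 0.09170153 -8.67011179 -0.18668534] [534.07651136 110.65891321 249.59145261]
191.84938462185696 27.32166588194498 193.7898830048365
```

View pics/s5.png

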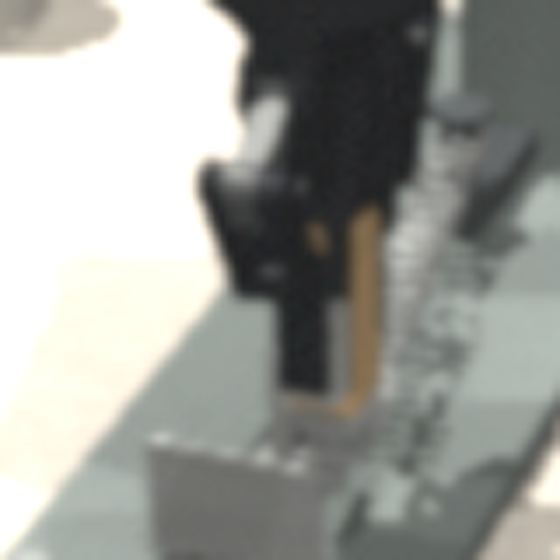

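```bash
python3 -m jog '0 0.01 0 0 0 0 1;0 0.01 0 0 0 0 1;0 0.01 0 0 0 0 1;0 0.01 0 0 0 0 1;0 0 0 0 0 0 1'; python3 -m jog '0 0.01 0 0 0 0 1;0 0.01 0 0 0 0 1;0 0.008 0 0 0 0 1;0 0 0 0 0 0 1;0 0 0 0 0 0 1'
python3 - <<'E'
from h import *
F=[];P=[]
for i in range(4):
    d=snapshot("side"); s=sense(); F.append(s["ft_force"]);P.append(s["tool_pos"])
print(np.mean(F,0),np.mean(P,0)); 
r=np.mean(P,0)[:2]-[541.2,-83]; print(r@[.1045,.9945],r@[-.9945,.1045],np.hypot(*r))
E
```

```text
time: 15.05
tool_pos: [534.5, 114.5, 249.6]
tcp_rot: [-179.9, -0.0, 174.1]
ft_force: [-0.6, -8.6, -0.8]
finger_gap: 22.8
grip_force: 107.9
time: 15.68
tool_pos: [534.7, 117.3, 249.5]
tcp_rot: [-179.9, -0.0, 174.1]
ft_force: [0.7, -10.4, -1.1]
finger_gap: 22.9
grip_force: 107.9
[  0.11187029 -10.26010298  -0.17067916] [534.72292502 117.23964646 249.51151458]
198.46147407129004 27.366494124046447 200.34437480419138
```

```bash
python3 -m jog '-0.02 0.003 0 0 0 0 1;-0.02 0.003 0 0 0 0 1;-0.02 0.003 0 0 0 0 1;-0.02 0.002 0 0 0 0 1;-0.01 0.001 0 0 0 0 1'; python3 -m jog '-0.012 0.001 0 0 0 0 1;-0.012 0.001 0 0 0 0 1;-0.012 0.001 0 0 0 0 1;-0.012 0.001 0 0 0 0 1;0 0 0 0 0 0 1'
python3 - <<'E'
from h import *
F=[];P=[]
for i in range(3):
    d=snapshot("side"); s=sense(); F.append(s["ft_force"]);P.append(s["tool_pos"])
print(np.mean(F,0),np.mean(P,0)); 
r=np.mean(P,0)[:2]-[541.2,-83]; print(r@[.1045,.9945],r@[-.9945,.1045],np.hypot(*r))
E
```

```text
time: 16.5
tool_pos: [543.8, 117.4, 249.4]
tcp_rot: [-179.9, -0.0, 174.0]
ft_force: [-0.7, -9.3, 0.0]
finger_gap: 22.6
grip_force: 107.9
time: 17.12
tool_pos: [548.6, 117.3, 249.4]
tcp_rot: [-179.9, -0.0, 174.0]
ft_force: [0.0, -10.7, -1.7]
finger_gap: 22.5
grip_force: 107.9
[ -0.13371888 -10.09812906  -0.51019538] [548.5620955  117.29591103 249.40805352]
199.9636224937736 13.609318731025718 200.43116629768437
```

```bash
python3 -m jog '-0.013 0.001 0 0 0 0 1;-0.013 0.001 0 0 0 0 1;-0.013 0.001 0 0 0 0 1;-0.013 0 0 0 0 0 1;0 0 0 0 0 0 1'; python3 -m jog '-0.013 0 0 0 0 0 1;-0.013 0 0 0 0 0 1;-0.013 0 0 0 0 0 1;-0.013 0 0 0 0 0 1;0 0 0 0 0 0 1'
python3 - <<'E'
from h import *
F=[];P=[]
for i in range(3):
    d=snapshot("side"); s=sense(); F.append(s["ft_force"]);P.append(s["tool_pos"])
print(np.mean(F,0),np.mean(P,0)); 
r=np.mean(P,0)[:2]-[541.2,-83]; print(r@[.1045,.9945],r@[-.9945,.1045],np.hypot(*r))
E
```

```text
time: 17.9
tool_pos: [553.7, 117.1, 249.4]
tcp_rot: [-179.9, -0.0, 174.0]
ft_force: [-0.6, -10.1, -0.1]
finger_gap: 23.0
grip_force: 108.0
time: 18.52
tool_pos: [558.9, 116.6, 249.3]
tcp_rot: [-179.9, -0.1, 174.0]
ft_force: [-0.9, -9.5, -0.6]
finger_gap: 23.4
grip_force: 108.0
[-0.73660191 -9.70233095 -0.18682067] [558.84952109 116.60424231 249.33497137]
200.3507939353881 3.306194595850563 200.38303107928985
```

```bash
python3 -m jog '-0.012 0 0 0 0 0 1;-0.012 0 0 0 0 0 1;-0.011 0 0 0 0 0 1;0 0 0 0 0 0 1;0 0 0 0 0 0 1'; python3 -m jog '0 -0.01 0 0 0 0 1;0 -0.01 0 0 0 0 1;0 -0.01 0 0 0 0 1;0 -0.01 0 0 0 0 1;0 -0.01 0 0 0 0 1';python3 -m jog '0 -0.01 0 0 0 0 1;0 -0.01 0 0 0 0 1;0 -0.01 0 0 0 0 1;0 0 0 0 0 0 1;0 0 0 0 0 0 1'
python3 - <<'E'
from h import *
F=[];P=[]
for i in range(3):
    d=snapshot("side"); s=sense(); F.append(s["ft_force"]);P.append(s["tool_pos"])
print(np.mean(F,0),np.mean(P,0)); 
r=np.mean(P,0)[:2]-[541.2,-83]; print(r@[.1045,.9945],r@[-.9945,.1045],np.hypot(*r))
E
```

```text
time: 19.3
tool_pos: [562.3, 116.2, 249.3]
tcp_rot: [-179.9, -0.1, 174.0]
ft_force: [0.0, -9.2, -1.3]
finger_gap: 23.2
grip_force: 108.0
time: 19.92
tool_pos: [561.8, 111.3, 249.4]
tcp_rot: [-179.9, -0.1, 174.1]
ft_force: [-1.0, -8.1, 0.8]
finger_gap: 23.0
grip_force: 107.9
time: 20.55
tool_pos: [561.5, 108.4, 249.4]
tcp_rot: [-179.9, -0.1, 174.0]
ft_force: [-0.7, -8.6, -0.6]
finger_gap: 22.8
grip_force: 107.9
[-0.9407749  -8.82862955 -0.29168876] [561.49048168 108.37029952 249.40346727]
192.43811820943185 -0.18068772920688403 192.4429660591793
```

```bash
python3 -m jog '0 -0.01 0 0 0 0 1;0 -0.01 0 0 0 0 1;0 -0.01 0 0 0 0 1;0 -0.01 0 0 0 0 1;0 0 0 0 0 0 1';python3 -m jog '0 -0.01 0 0 0 0 1;0 -0.01 0 0 0 0 1;0 -0.01 0 0 0 0 1;0 -0.006 0 0 0 0 1;0 0 0 0 0 0 1'; python3 -m jog '0 -0.006 0 0 0 0 1;0 -0.006 0 0 0 0 1;0 -0.006 0 0 0 0 1;0 0 0 0 0 0 1;0 0 0 0 0 0 1'
python3 - <<'E'
from h import *
F=[];P=[]
for i in range(3):
    d=snapshot("side"); s=sense(); F.append(s["ft_force"]);P.append(s["tool_pos"])
print(np.mean(F,0),np.mean(P,0)); 
r=np.mean(P,0)[:2]-[541.2,-83]; print(r@[.1045,.9945],r@[-.9945,.1045],np.hypot(*r))
E
```

```text
time: 21.32
tool_pos: [561.1, 104.5, 249.4]
tcp_rot: [-179.9, -0.0, 174.0]
ft_force: [-1.0, -8.0, -0.6]
finger_gap: 22.5
grip_force: 108.0
time: 21.95
tool_pos: [560.8, 101.1, 249.5]
tcp_rot: [-179.9, -0.0, 174.1]
ft_force: [-0.8, -7.1, -0.1]
finger_gap: 23.0
grip_force: 107.9
time: 22.58
tool_pos: [560.7, 99.9, 249.6]
tcp_rot: [180.0, -0.0, 174.1]
ft_force: [0.1, -2.9, -1.1]
finger_gap: 22.8
grip_force: 108.1
[-0.14359099 -2.93981112 -1.23405784] [560.67005977  99.84444564 249.64147992]
183.87342243883862 -0.25572986702959355 183.87815131297066
```

```bash
python3 -m jog '0 -0.006 0 0 0 0 1;0 -0.006 0 0 0 0 1;0 -0.006 0 0 0 0 1;0 0 0 0 0 0 1;0 0 0 0 0 0 1'
python3 - <<'E'
from h import *
F=[];P=[]
for i in range(4):
    d=snapshot("side"); s=sense(); F.append(s["ft_force"]);P.append(s["tool_pos"])
print(np.mean(F,0),np.mean(P,0)); 
r=np.mean(P,0)[:2]-[541.2,-83]; print(r@[.1045,.9945],r@[-.9945,.1045],np.hypot(*r))
E
```

```text
time: 23.35
tool_pos: [560.5, 98.0, 249.8]
tcp_rot: [180.0, 0.0, 174.1]
ft_force: [0.5, -1.0, -0.3]
finger_gap: 22.8
grip_force: 108.2
[-0.31561706 -0.0117928  -0.69935579] [560.54563446  97.94049177 249.71598967]
181.96693786624454 -0.33095208069813253 181.97174268164983
```

```bash
python3 -m jog '0 -0.008 0 0 0 0 1;0 -0.004 0 0 0 0 1;0 0 -0.02 0 0 0 1;0 0 -0.03 0 0 0 1;0 0 -0.03 0 0 0 1';python3 -m jog '0 0 -0.03 0 0 0 1;0 0 -0.04 0 0 0 1;0 0 -0.06 0 0 0 1;0 0 -0.3 0 0 0 1;0 0 -0.3 0 0 0 1'
python3 - <<'E'
from h import *
s=snapshot("side"); print(sense()["tool_pos"],sense()["ft_force"])
crop(s,265,215,345,295,7,"s6.png")
E
```

```text
time: 24.18
tool_pos: [560.5, 96.7, 258.0]
tcp_rot: [180.0, 0.0, 174.1]
ft_force: [0.4, -0.5, -0.5]
finger_gap: 23.3
grip_force: 108.2
time: 24.8
tool_pos: [560.2, 96.7, 331.5]
tcp_rot: [-180.0, -0.0, 174.1]
ft_force: [0.1, -0.9, -1.8]
finger_gap: 22.8
grip_force: 108.2
[561.59976336  96.86096677 336.76604498] [2.01011731 0.82191941 3.35541062]
```

View pics/s6.png

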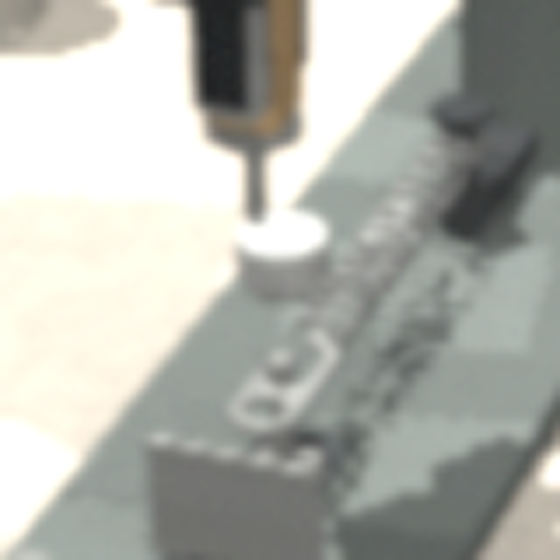

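Side crop: the spring is stretched along the axis, its hook is around the post, the eye is clear at (262,410), and the pin is free above. Now returning the puller.

```bash
python3 -m jog '0.05 0.4 0 0 0 0 1;0.06 0.5 0 0 0 0 1;0.06 0.5 0 0 0 0 1;0.037 0.3 0 0 0 0 1;0.012 0.1 0 0 0 0 1'; python3 -m jog '0 0 0 0 0 0.104 1;0 0 0 0 0 0.104 1;0 0 0 0 0 0 1;0 0 0 0 0 0 1;0 0 0 0 0 0 1'
python3 - <<'E'
from h import *
s=snapshot("side"); p=sense()["tool_pos"]; print(p,sense()["tcp_rot"])
a=pix(s,[*p[:2],p[2]-216]); print(a)
g=s["img"].max(axis=2); x,y=int(a[0]),int(a[1])
for v in range(y-12,y+5): print(v,*["%3d"%k for k in g[v,x-9:x+10]])
print(x-9)
E
```

```text
time: 25.48
tool_pos: [556.9, 279.8, 330.7]
tcp_rot: [180.0, 0.0, 174.2]
ft_force: [0.1, -0.7, -1.4]
finger_gap: 22.9
grip_force: 108.3
time: 26.1
tool_pos: [557.3, 277.7, 330.7]
tcp_rot: [180.0, 0.0, 161.6]
ft_force: [0.0, -0.3, -1.0]
finger_gap: 22.6
grip_force: 108.3
[557.29971531 277.81326335 330.73081424] [-1.79998812e+02  2.86116362e-03  1.61633299e+02]
[272.30940128 298.26579156]
286 157 134 104  83  73  70  69  72  77  80  81  80  80  84  89  98 108 114 116
287 167 157 139 120 101  88  82  76  75  76  77  81  90  98 106 111 116 117 117
288 169 167 162 153 141 127 109  86  74  73  75  90 106 113 115 116 117 117 117
289 169 168 168 166 161 148 123  94  75  71  75  94 113 117 117 117 117 118 117
290 169 168 167 165 160 144 118  94  76  70  76  96 113 118 118 118 118 118 118
291 168 167 164 160 148 127 109  92  76  71  75  95 113 119 119 119 119 118 118
292 166 165 161 150 131 116 107  94  79  72  74  92 110 119 120 120 120 119 119
293 165 162 151 134 121 116 113 100  82  72  73  89 110 119 121 121 121 120 120
294 164 155 137 122 121 123 121 107  85  72  73  88 108 119 121 122 121 121 121
295 157 140 122 117 122 126 124 110  88  73  73  86 106 119 122 121 121 121 120
296 147 124 109 107 111 117 117 104  84  74  73  89 108 119 122 122 121 121 120
297 131 114 104  98  95  97  95  89  81  75  79  96 114 121 122 122 121 121 120
298 117 109 105 101  95  88  87  91  91  87  90 104 118 121 121 121 121 121 120
299 107 106 106 105 102  99  99 102 102 102 106 115 120 122 121 121 121 121 121
300  95  97 100 101 103 104 105 106 107 110 116 120 121 121 120 120 122 122 121
301  78  81  85  89  92  96  99 101 104 109 115 119 120 117 115 117 119 121 121
302  66  66  69  72  75  79  83  87  92  97 102 109 111 109 108 110 113 116 118
263
```

```bash
python3 -m jog '-0.007 0.003 0.2 0 0 0 1;0 0 0.2 0 0 0 1;0 0 0.15 0 0 0 1;0 0 0.05 0 0 0 1;0 0 0.05 0 0 0 1'; python3 -m jog '0 0 0.04 0 0 0 1;0 0 0.04 0 0 0 1;0 0 0.04 0 0 0 1;0 0 0.04 0 0 0 1;0 0 0 0 0 0 1'
```

```text
time: 26.78
tool_pos: [558.1, 278.1, 265.4]
tcp_rot: [180.0, 0.0, 161.6]
ft_force: [-0.1, 0.6, -1.4]
finger_gap: 22.5
grip_force: 108.3
time: 27.4
tool_pos: [557.8, 278.0, 249.2]
tcp_rot: [-180.0, -0.0, 161.6]
ft_force: [0.3, -0.5, -0.4]
finger_gap: 22.5
grip_force: 108.3
```

In the hole, no contact. Down the rest slowly.

```bash
python3 -m jog '0 0 0.03 0 0 0 1;0 0 0.03 0 0 0 1;0 0 0.03 0 0 0 1;0 0 0.03 0 0 0 1;0 0 0 0 0 0 1'; python3 -m jog '0 0 0.012 0 0 0 1;0 0 0.012 0 0 0 1;0 0 0.012 0 0 0 1;0 0 0.012 0 0 0 1;0 0 0 0 0 0 1'
```

```text
time: 28.02
tool_pos: [557.8, 278.0, 237.2]
tcp_rot: [-180.0, -0.0, 161.6]
ft_force: [0.2, 0.3, -0.5]
finger_gap: 22.7
grip_force: 108.3
time: 28.65
tool_pos: [557.9, 278.1, 232.7]
tcp_rot: [-180.0, -0.0, 161.6]
ft_force: [0.3, 0.6, -0.3]
finger_gap: 22.4
grip_force: 108.3
```

```bash
python3 -m jog '0 0 0.008 0 0 0 1;0 0 0.008 0 0 0 1;0 0 0.006 0 0 0 1;0 0 0.006 0 0 0 1;0 0 0 0 0 0 1'; python3 -m jog '0 0 0 0 0 0 1;0 0 0 0 0 0 1'
```

```text
time: 29.28
tool_pos: [558.0, 278.1, 230.9]
tcp_rot: [-180.0, 0.0, 161.6]
ft_force: [-3.8, -1.8, 5.8]
finger_gap: 23.0
grip_force: 109.2
time: 29.52
tool_pos: [558.0, 278.1, 230.9]
tcp_rot: [180.0, 0.0, 161.6]
ft_force: [-3.9, -1.4, 5.8]
finger_gap: 22.6
grip_force: 109.2
```

```bash
python3 -m jog '0 0 0 0 0 0 1;0 0 0 0 0 0 0.2;0 0 0 0 0 0 0;0 0 0 0 0 0 -0.5;0 0 0 0 0 0 -1' 20; python3 -m jog '0 0 0 0 0 0 -1;0 0 0 0 0 0 -1;0 0 0 0 0 0 -1'; python3 -m jog '0 0 -0.1 0 0 0 -1;0 0 -0.3 0 0 0 -1;0 0 -0.5 0 0 0 -1;0 0 -0.5 0 0 0 -1;0 0 -0.3 0 0 0 -1';python3 -m jog '-0.1 -0.3 0 0 0 0 -1;-0.2 -0.5 0 0 0 0 -1;-0.2 -0.5 0 0 0 0 -1;-0.2 -0.5 0 0 0 0 -1;-0.1 -0.3 0 0 0 0 -1'; python3 -m jog '0 -0.3 0 0 0 0 -1;0 -0.3 0 0 0 0 -1;0 -0.2 0 0 0 0 -1;0 0 0 0 0 0 -1'
```

```text
time: 30.15
tool_pos: [558.0, 278.1, 230.0]
tcp_rot: [-180.0, -0.0, 161.6]
ft_force: [0.1, 1.2, -0.1]
finger_gap: 77.0
grip_force: 0.0
time: 30.52
tool_pos: [558.0, 278.1, 230.1]
tcp_rot: [180.0, 0.0, 161.6]
ft_force: [-0.4, 0.0, -0.7]
finger_gap: 85.2
grip_force: 0.0
time: 31.15
tool_pos: [558.3, 278.2, 404.7]
tcp_rot: [179.8, 0.2, 161.6]
ft_force: [-0.3, 0.7, -0.3]
finger_gap: 85.0
grip_force: 0.0
time: 31.78
tool_pos: [567.5, 51.1, 401.2]
tcp_rot: [-180.0, 0.1, 161.5]
ft_force: [-0.1, -0.5, -0.9]
finger_gap: 84.9
grip_force: 0.0
time: 32.28
tool_pos: [542.1, -23.3, 400.7]
tcp_rot: [180.0, 0.0, 161.5]
ft_force: [1.1, 0.2, -0.5]
finger_gap: 85.5
grip_force: 0.0
```

Run:
```python
from h import *
s=snapshot("side"); g=s["img"]; g0=cv2.imread("pics/side0.png")[:,:,::-1]
cv2.imwrite("pics/side9.png",g[:,:,::-1])
# handle comparison with the start
d=np.abs(g.astype(int)-g0).max(2)
print("stand/puller diff mean,max",d[295:362,250:300].mean(),d[295:362,250:300].max())
def prof(im,r): return [int(k) for k in im.max(axis=2)[r,258:288]]
for r in(302,310,325,333): print(r,prof(g0,r)); print(r,prof(g,r))
for z in(25,27): pass
print("eye now, expected at post+15.5 (r~180)",pix(s,[541.2+.1045*180,-83+.9945*180,50]))
m=g.max(axis=2)
for v in range(262,282): print(v,*["%3d"%k for k in m[v,294:318]])
```

```text
stand/puller diff mean,max 6.151044776119403 55
302 [177, 173, 157, 123, 100, 128, 161, 176, 181, 183, 182, 180, 177, 175, 177, 180, 181, 179, 173, 159, 140, 118, 102, 102, 103, 90, 71, 62, 63, 64]
302 [183, 179, 162, 125, 85, 96, 139, 169, 181, 186, 188, 188, 187, 184, 181, 182, 185, 186, 183, 172, 153, 130, 110, 96, 93, 89, 73, 65, 65, 66]
310 [175, 176, 178, 177, 160, 126, 100, 95, 95, 95, 96, 95, 96, 94, 92, 87, 84, 84, 84, 84, 84, 85, 90, 100, 106, 104, 99, 92, 87, 84]
310 [181, 182, 185, 187, 185, 171, 140, 106, 97, 97, 98, 99, 98, 99, 97, 96, 90, 87, 87, 88, 88, 87, 86, 87, 97, 105, 103, 96, 90, 87]
325 [176, 169, 156, 140, 127, 115, 102, 93, 91, 92, 93, 93, 93, 94, 94, 93, 90, 84, 83, 83, 82, 82, 84, 98, 125, 142, 148, 149, 151, 152]
325 [182, 174, 162, 149, 139, 130, 121, 109, 97, 94, 95, 96, 96, 96, 97, 97, 97, 93, 87, 86, 86, 86, 84, 86, 101, 128, 148, 154, 156, 157]
333 [136, 139, 141, 138, 133, 127, 121, 114, 102, 95, 98, 105, 108, 104, 102, 101, 95, 86, 79, 77, 74, 73, 79, 89, 95, 97, 95, 93, 91, 90]
333 [141, 144, 146, 145, 140, 132, 127, 124, 119, 108, 97, 95, 97, 100
[... 1434 characters left out ...]

275 102 102 101 100 102 108 112 115 116 108 103  99  91  82  80  84  89  93  89  82  75  75  80  83
276 102 102 101  99  97  96  96  99  98  94  87  81  73  66  67  71  75  79  78  72  65  63  66  74
277 105 103 102 101  99  95  91  83  75  73  72  68  62  52  49  51  57  64  68  64  57  56  63  73
278 107 104 105 106 104  99  90  78  76  76  70  66  62  56  58  60  61  63  64  61  54  55  70  83
279  95 100 108 113 110 101  90  88  94  91  78  70  66  74  88  93  85  71  64  62  57  58  69  82
280  79  85  92  96  95  91  92 102 108 104  91  81  80  87  96 102  93  71  59  60  64  67  70  84
281  72  73  75  76  76  77  83  90  96  94  90  94 103 105 101  99  87  68  58  60  70  76  79  91
```

```bash
python3 -c "
from bench import *
print(hand_in())"
```

```text
the job is handed in; nothing more can be done
None
```

The spring's hook is seated on the anchor post, the pin was drawn out, and the puller is back in its stand with the collar on the top. The job is handed in at about 32 s of robot time; no verdict came back.

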